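# Set the pour-over boom to its index mark and hold it

### The job

On the pour-over stand, push the carriage along its rail, away from its start end, until it clicks into the brewing notch. Then pinch the grip plate of the telescoping arm together with its lock key to release the arm, pull it out until its pointer lines up with the index clip on the scale bar, and finish while still holding it there, key squeezed, so that a colleague can clamp it. Leave the mug, the milk pitcher and the tamper where they stand.

Things in the scene. Friction and masses are not known exactly. Their poses are not given: they have to be found in the camera images.
- rail: The fixed pour-over stand on the counter: a 340 mm long aluminium slide rail on a dark foot plate, with a flat slotted drip tray (240 x 300 x 10 mm) on its robot side. Origin on the counter under the middle of the rail; its y axis runs along the rail, its -x axis points over the drip tray, roughly to the robot; z up. All other parts of the stand keep these axis directions. It stands at varying places, turned up to 0.25 rad.
- carriage (a joint): Slide of the grey carriage block along the rail's +y axis, m: 0 at its start end, rests in the brewing notch at 0.120 (a spring ball clicks in once past 0.115), hard end at 0.122. Moves against about 1.2 N of friction plus some drag; the last 7 mm need about 10 N to enter the notch. Starts between 0 and 0.06.
- push_face (a point): Centre of the flat side face of the carriage block (70 mm along x, 60 mm along y, 34 to 105 mm above the counter) that looks to -y, away from the notch; the point is 80 mm above the counter. Pressing here towards +y slides the carriage. Beside it are only the rail (top at 30 mm) and, at the end of the rail, a stop 44 mm high.
- post_top (a point): Middle of the top of the black square post on the carriage block, 20 x 20 mm and 40 mm tall, top 145 mm above the counter; it may be pushed or pinched instead of the side face.
- boom (a joint): Extension of the telescoping arm (steel inner tube in a dark outer tube carried by the carriage, with an open dripper ring at its free end) along -x, m: 0 fully in, 0.095 fully out. Starts fully in. A toothed catch locks it whenever the lock key is out (it drops in every 8.5 mm); with the key fully in, it slides freely but for a return spring that pulls it in with about 4 N.
- grip_point (a point): Pinch point of the upright dark wooden grip plate on the arm: middle of the plate's thickness, 150 mm above the counter, level with the middle of the lock key. The plate is 14 mm thick (x), 36 mm wide (y), its top 175 mm above the counter. It is pinched from above, fingers on its -x and +x sides; below, the inner tube's top is at 101 mm, the outer tube's at 107 mm and the index clip's at 117 mm. Moves with the arm.
- lock_key (a joint): Travel of the lock key, a steel push key 24 mm wide (y) and 28 mm tall on the +x side of the grip plate, m: 0 out (its face 8.5 mm proud of the plate, so 22.5 mm over plate and key), 0.005 fully in (17.5 mm over both). Pressed towards -x; springs out with 7 N, 9 N when fully in. The catch is clear from 3.5 mm on.
- pointer (a point): Tip of the arm's thin steel pointer, 3 mm wide, which lies across the scale bar, 105 mm above the counter; its x in the rail's axes is that of point grip_point (44 mm to its +y side). Moves with the arm.
- index_mark (a point): Middle of the black index clip on the scale bar, 6 mm wide (x), standing at the bar's outer edge with its top 117 mm above the counter; fixed firmly to the bar, which goes with the carriage. The pointer lines up when it has the same x in the rail's axes. It lies 40 to 80 mm beyond the pointer's fully-in place, towards -x.
- mug: Bystander: white mug, 76 mm wide, 100 mm tall, origin under its centre.
- pitcher: Bystander: steel milk pitcher with a handle, 88 mm wide, 100 mm tall, origin under its centre.
- tamper: Bystander: steel coffee tamper, 58 mm wide, 80 mm tall, origin under its centre.

How it is judged (in metres and radians):
On the way, in this order (a step that is already met when the one before it is completed fails the run):
1. the carriage is pushed into the brewing notch (value of joint carriage above 0.117 m), for 0.2 s.
2. the lock key is pressed by the fingers while the pointer is still more than 15 mm short of the index mark (value of joint lock_key above 0.004 m and contact force between the fingers and lock_key above 3 N and x of pointer in the frame of index_mark above 0.015 m and value of joint carriage above 0.117 m), for 0.1 s.
At the end, for the whole second after the job is handed in: The carriage rests in the notch (its slide above 0.117 m), the pointer is within 3 mm of the middle of the index clip along the scale, the arm is still, and the fingers hold the lock key in (more than 4 mm, with more than 3 N), so that only the robot keeps the arm out against its return spring (value of joint carriage above 0.117 m and x of pointer in the frame of index_mark between -0.003 and 0.003 m and value of joint lock_key above 0.004 m and contact force between the fingers and lock_key above 3 N and velocity of joint boom between -0.005 and 0.005 m/s); the arm keeps its last pose, push and grip.
It fails at once if the mug is moved over 3 cm or tipped (distance of mug from where it was at the start of the episode above 0.03 m or angle between mug's own z axis and vertical above 0.5 rad).
It fails at once if the pitcher is moved over 3 cm or tipped (distance of pitcher from where it was at the start of the episode above 0.03 m or angle between pitcher's own z axis and vertical above 0.5 rad).
It fails at once if the tamper is moved over 3 cm or tipped (distance of tamper from where it was at the start of the episode above 0.03 m or angle between tamper's own z axis and vertical above 0.5 rad).
It also fails if it takes over 51 s, if anything falls off the work surface, if the arm or the gripper's body presses on something with over 40 N, if the wrist force passes 120 N, or if a joint passes its speed limit or range.

### The arm

A 7-joint arm with a two-finger parallel gripper is mounted at the origin on the work surface. World frame = base frame: x ahead of the robot, y to its left, z up, the work surface at z = 0. Lengths are in m, angles in degrees, forces in N, time in s.
With the tool pointing down it reaches from about 0.4 to 0.85 m from the base axis. Payload 6.9 kg.
Tool frame: the origin (TCP) lies on the mounting face of the last link; the fingertips stand 173 mm ahead of it and the grasp point (between the pads) lies 155 mm ahead of it; z points along the fingers, y is the line along which they close (so a half turn about z gives the same grasp; the last joint's range is limited). The gripper opens to 85 mm and grips with 20 to 120 N. Pads are 22 mm wide; open, the fingers measure 114 mm over their backs; the gripper's body (76 mm by 85 mm) begins 54 mm behind the grasp point. The pads swing forward as they close: fully open they stand 13 mm farther back than shut.
Start: joints at [79.269, 29.078, -13.613, 85.955, 7.202, 65.827, -8.869], TCP at [0.18, -0.598, 0.405] pointing down, gripper open.
Joint ranges: [-176.47, 176.47], [-13.61, 117.27], [-81.72, 77.17], [0.22, 143.17], [-87.28, 267.28], [10, 112.55], [-165.47, 165.47]. Speed limits (degrees/s): [136.94, 136.94, 180, 180, 180, 180, 180].

### API

Orientations are given as a 3x3 rotation matrix whose columns are the frame's x, y, z axes.
In Python, from cell import r gives the robot as it stands. The module is installed in compiled form; this text tells all that it offers. Calls block until the motion is done:
- r.reach(position, orientation): joint-space move of the TCP to a pose.
- r.servo_line(position, rotation=None, v=0.15): straight line of the TCP; rotation=None keeps the orientation; v is the mean speed in m/s.
- r.set_joints(angles): joint-space move.
- r.grip(opening, grasp_force=None): finger opening in m; grasp_force is the grip in N (None keeps the last); returns when the fingers have stopped.
- r.sleep(seconds).
- r.solve_ik(position, orientation): joint angles nearest the present ones, or None.
- r.get_image(name): name is "side" or "top" or "wrist"; returns the picture (480x640x3 uint8, red, green, blue); there is no depth.
- r.camera_model(name): a dict with "fx", "fy", "cx", "cy" (pixels), "extrinsics" (4x4, takes a point from world to camera coordinates); the wrist camera has in their place "tool_from_camera" (4x4, takes a point from camera to tool coordinates, whose origin is the TCP and whose axes are the flange's). Camera axes: x right, y down, z forward; pixel columns grow to the right and rows downward; lengths in m; the calibration is good to about 2 mm. The wrist camera is an equidistant fisheye: a pixel r from the principal point sees the ray r / f radians off the axis. A picture is of the moment at which its call begins: read the wrist's pose just before it. camera_model takes no time and is no camera call.
A pose or a line that the arm cannot do raises r.MotionError and nothing moves.
- r.finish_job(): hands the job in; it is judged then, once.
Readings, each from a call of its own:
- r.read_clock(): time.
- r.read_joints(): joint angles.
- r.read_joint_velocities(): joint speeds.
- r.read_tau(): joint torques, N m.
- r.read_position(): TCP position.
- r.read_tool_rot(): TCP orientation.
- r.read_force(): force on the tool from outside, world axes, zero at the start.
- r.read_wrist_torque(): the same for the moment, N m.
- r.read_grip_width(): finger opening in m.
- r.read_gripper_force(): force on a finger pad.
Only numpy, scipy, OpenCV 4.12 (cv2) and the standard library are available. Lean on these libraries where they do the work, as an engineer would, in place of code of your own. Each camera call takes 0.05 s, during which the arm holds its last target. There are 200 camera calls.

## Working session

There is one attempt and no reset: what is moved stays moved. The work goes in short steps, each a Python script; the robot and the scene stay as the last script left them, time stands still between calls to the robot, and variables do not carry over. Pictures are saved under pics/ and viewed, at most 10 in all, crops included, and the job is handed in when it is done.

```bash
mkdir -p pics
python3 - <<'E'
from cell import r
import cv2,numpy as np
np.set_printoptions(precision=4,suppress=True)
for n in ("side","top"):
    im=r.get_image(n); cv2.imwrite(f"pics/{n}0.png",im[:,:,::-1]); m=r.camera_model(n); print(n,m)
print(r.camera_model("wrist")); print(r.read_clock(), r.read_tool_rot())
E
```

```text
side {'fx': 535.1534781625494, 'fy': 535.1534781625494, 'cx': 310.73170205349203, 'cy': 242.8176156710519, 'extrinsics': array([[-0.9489, -0.3147, -0.0211,  0.5504],
       [-0.1848,  0.6087, -0.7716,  0.2051],
       [ 0.2557, -0.7283, -0.6358,  0.8765],
       [ 0.    ,  0.    ,  0.    ,  1.    ]])}
top {'fx': 499.4600691088512, 'fy': 499.4600691088512, 'cx': 317.9087169751404, 'cy': 235.06778293071042, 'extrinsics': array([[-0.0127, -0.9999,  0.0042,  0.014 ],
       [-0.9886,  0.0119, -0.15  ,  0.6121],
       [ 0.1499, -0.006 , -0.9887,  1.1802],
       [ 0.    ,  0.    ,  0.    ,  1.    ]])}
{'fx': 371.64829954431775, 'fy': 371.64829954431775, 'cx': 316.4055507118029, 'cy': 237.65334671787605, 'tool_from_camera': array([[ 0.0013, -0.9604, -0.2787,  0.0704],
       [ 1.    ,  0.0014, -0.0002,  0.0013],
       [ 0.0006, -0.2787,  0.9604,  0.0305],
       [ 0.    ,  0.    ,  0.    ,  1.    ]])}
0.1 [[ 0.9575  0.2886 -0.0005]
 [ 0.2886 -0.9575  0.0014]
 [-0.     -0.0015 -1.    ]]
```

View pics/top0.png

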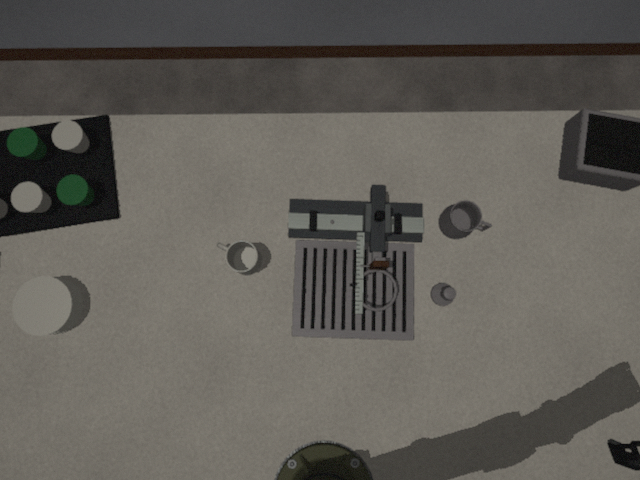

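View pics/side0.png

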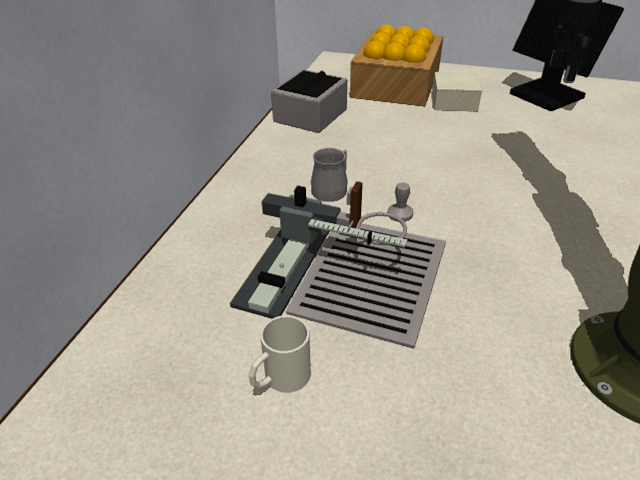

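The top view shows the rail from about (289,220) to (423,220), the carriage post at (379,215), the brown grip plate at (380,264) and the index clip at about (354,286). The pitcher is at (463,218), the tamper at (444,294) and the mug at (243,257). The side view agrees. Next I'll cast rays for rough positions and go above for a close look.

```bash
cat > h.py <<'E'
from cell import r
import cv2,numpy as np
np.set_printoptions(precision=4,suppress=True)
def cast(o,d,z): return o+d*((z-o[2])/d[2])
def fixed(name,uv,z):
    m=r.camera_model(name);E=m["extrinsics"];R=E[:3,:3];o=-R.T@E[:3,3]
    return cast(o,R.T@np.array([(uv[0]-m["cx"])/m["fx"],(uv[1]-m["cy"])/m["fy"],1]),z)
def wrist(P,T,uv,z):
    m=r.camera_model("wrist");C=m["tool_from_camera"]
    a=np.array([(uv[0]-m["cx"])/m["fx"],(uv[1]-m["cy"])/m["fy"]]);t=np.linalg.norm(a)
    c=np.r_[a/t*np.sin(t),np.cos(t)]
    return cast(P+T@C[:3,3],T@C[:3,:3]@c,z)
def tool(th): # tool x = rail +y, tool y = rail +x, pointing down
    c,s=np.cos(th),np.sin(th); return np.array([[-s,c,0],[c,s,0],[0,0,-1.]])
def shot(fn):
    P=np.array(r.read_position());T=np.array(r.read_tool_rot());im=r.get_image("wrist")
    cv2.imwrite(f"pics/{fn}.png",im[:,:,::-1]);np.savez(f"pics/{fn}.npz",P=P,T=T);return P,T,im
E
python3 - <<'E'
from h import *
# foot plate corners (z~0.005) and others
for n,uv,z in [("foot TL",(289,200),.005),("foot TR",(424,205),.005),("foot BR",(422,242),.005),("foot BL",(289,239),.005),("tray BL",(292,337),.01),("tray BR",(414,339),.01),("post",(379,215),.145),("plate",(380,264),.175),("clip",(354,286),.117),("pitcher",(463,215),.1),("tamper",(446,292),.08),("mug",(243,257),.1)]:
    print(n,fixed("top",uv,z))
T=tool(0.03*-1); p=fixed("top",(379,255),.13)
r.reach([p[0]-.03,p[1]+0.02,.47],T); print(r.read_position(),r.read_clock())
shot("w1")
E
```

```text
foot TL [0.7104 0.0791 0.005 ]
foot TR [ 0.6932 -0.2669  0.005 ]
foot BR [ 0.5975 -0.2575  0.005 ]
foot BL [0.6093 0.0795 0.005 ]
tray BL [0.3657 0.0729 0.01  ]
tray BR [ 0.3571 -0.2263  0.01  ]
post [ 0.6417 -0.1323  0.145 ]
plate [ 0.5274 -0.1271  0.175 ]
clip [ 0.4832 -0.0739  0.117 ]
pitcher [ 0.6479 -0.3368  0.1   ]
tamper [ 0.4683 -0.2925  0.08  ]
mug [0.5545 0.1818 0.1   ]
[ 0.522  -0.1129  0.4696] 2.2417
```

View pics/w1.png

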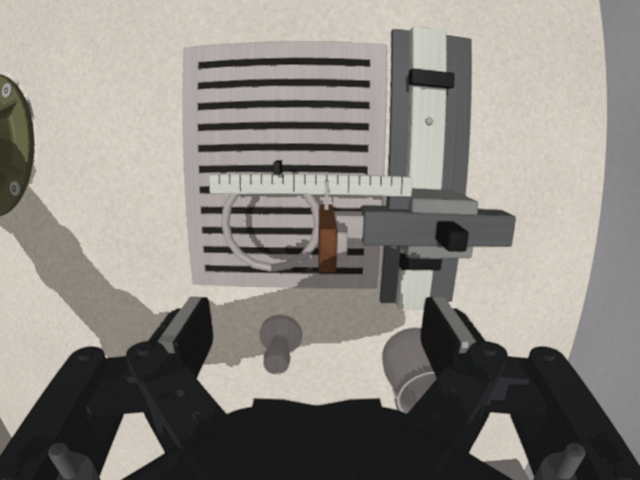

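The wrist view shows the clip at (278,167), the pointer tip at about (327,182), the grip plate at about (328,238) with the key to its right, and the post top at about (455,237). The block's -y face is at row ~255. The foot plate's edges run (391,30)-(381,302) and (471,38)-(452,303).

Run:
```python
from h import *
d=np.load("pics/w1.npz");P,T=d["P"],d["T"]
f=lambda uv,z:wrist(P,T,uv,z)
for n,a,b,z in [("slot1",(198,65),(369,61),.01),("slot5",(198,150),(370,146),.01),("slotN",(205,272),(362,268),.01),("bar",(210,184),(411,186),.1),("footL",(391,30),(381,302),.005),("trayL",(183,48),(193,284),.01),("tube",(362,212),(514,216),.107)]:
    A,B=f(a,z),f(b,z);v=(B-A)[:2];print(n,A[:2],B[:2],np.linalg.norm(v),np.degrees(np.arctan2(v[1],v[0])))
for n,uv,z in [("clip",(278,162),.117),("ptr",(327,184),.105),("plateTop",(328,240),.175),("post",(457,236),.145),("platebot",(328,272),.175),("stop",(420,262),.044)]: print(n,f(uv,z))
im=cv2.imread("pics/w1.png");c=im[130:310,190:530]
cv2.imwrite("pics/w1c.png",cv2.resize(c,(800,424),interpolation=cv2.INTER_CUBIC))
```

```text
slot1 [0.3883 0.0467] [0.5868 0.0397] 0.19856160802522743 -2.0335149474230505
slot5 [ 0.3836 -0.0556] [ 0.5854 -0.0601] 0.20187076197151713 -1.2860379620212883
slotN [ 0.3764 -0.2092] [ 0.5756 -0.209 ] 0.1991479561620957 0.06977960932382792
bar [ 0.4224 -0.086 ] [ 0.6114 -0.0942] 0.1891562561680982 -2.472935104919867
footL [0.6152 0.0801] [ 0.6019 -0.2598] 0.340129666062707 -92.23129411770975
trayL [0.3697 0.0708] [ 0.3574 -0.2259] 0.2968947368090748 -92.38512741377646
tube [ 0.5637 -0.1166] [ 0.7217 -0.1233] 0.15809797055649047 -2.4285707632421647
clip [ 0.4901 -0.0676  0.117 ]
ptr [ 0.5323 -0.0902  0.105 ]
plateTop [ 0.5303 -0.1221  0.175 ]
post [ 0.643  -0.1311  0.145 ]
platebot [ 0.5297 -0.1476  0.175 ]
stop [ 0.6399 -0.1914  0.044 ]
```

View pics/w1c.png

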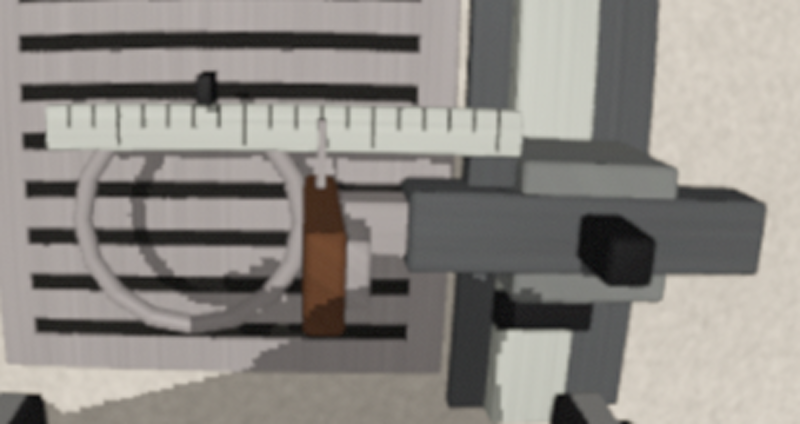

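Run:
```python
from h import *
th=-0.041;T=tool(th);rx=np.array([np.cos(th),np.sin(th),0]);ry=np.array([-np.sin(th),np.cos(th),0])
face=np.array([.642,-.1315,0])-.03*ry
r.grip(0.0,40)
s=face-.028*ry; z=.255
r.reach([*s[:2],.36],T); r.servo_line([*s[:2],z]); print(r.read_clock())
f0=np.array(r.read_force())@ry; pk=0
P0=np.array([*s[:2],z]); 
def go(t,v):
    r.servo_line(P0+t*ry,v=v); f=-(np.array(r.read_force())@ry-f0)
    print(round(t,4),round(f,2),round(float((np.array(r.read_position())-P0)@ry),4)); return f
t=.017+.07; go(t,.08)
while t<.145:
    t+=.002; f=go(t,.03); pk=max(pk,f)
    if f>25 or (pk>6 and f<1.0): break
print(r.read_clock())
```

```text
4.6583
0.087 0.58 0.0866
0.089 0.81 0.0888
0.091 1.34 0.091
0.093 0.3 0.0933
0.095 -0.05 0.0954
0.097 0.51 0.0973
0.099 -0.12 0.0993
0.101 0.73 0.1013
0.103 -0.35 0.1033
0.105 0.73 0.1053
0.107 0.2 0.1073
0.109 -0.32 0.1093
0.111 2.28 0.1107
0.113 5.16 0.1116
0.115 7.03 0.1128
0.117 5.35 0.1153
0.119 0.33 0.1194
9.9
```

Run:
```python
from h import *
th=-0.041;T=tool(th);ry=np.array([-np.sin(th),np.cos(th),0])
p=np.array(r.read_position())
r.servo_line(p-.02*ry,v=.15); p=p-.02*ry; p[2]=.37; r.servo_line(p,v=.2)
r.reach([.515,-.032,.40],T); r.grip(.085,40); r.sleep(.2)
shot("w2"); print(r.read_clock())
im=cv2.imread("pics/w2.png"); cv2.imwrite("pics/w2c.png",im)
```

```text
12.575
```

View pics/w2.png

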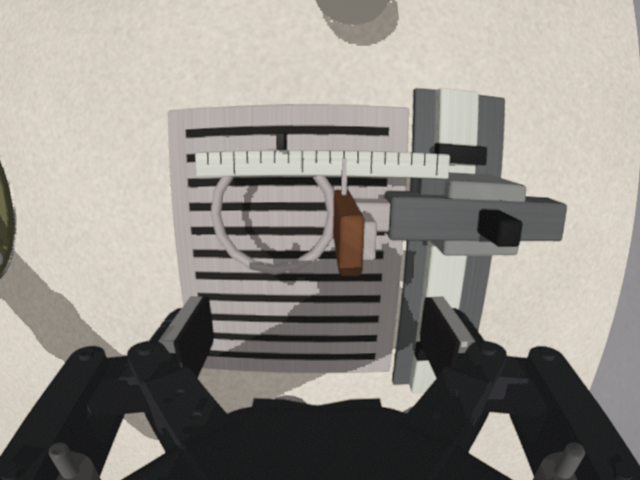

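Run:
```python
from h import *
d=np.load("pics/w2.npz");P,T=d["P"],d["T"]; th=-.041
rx=np.array([np.cos(th),np.sin(th),0]);ry=np.array([-np.sin(th),np.cos(th),0])
im=cv2.imread("pics/w2.png").astype(int);b,g,R_=im[...,0],im[...,1],im[...,2]
br=(R_-b>30)&(R_>60); br[:180]=0;br[300:]=0
for v in range(195,276,8):
    u=np.where(br[v,300:420])[0]+300; print(v,u.min() if len(u) else 0,u.max() if len(u) else 0,R_[v,u].mean().round() if len(u) else 0)
k=im[...,:3].max(2)<60
for v in range(130,152,3):
    u=np.where(k[v,265:300])[0]+265; print("clip",v,u.min() if len(u) else 0,u.max() if len(u) else 0)
for v in (158,162,166,170,174,180,186): print("ptr",v,im[v,336:354].mean(1).round().astype(int))
for n,uv,z in [("clip",(282,136),.117),("clipb",(282,148),.105),("ptr",(344,161),.105),("plate",(350,246),.175),("post",(509,234),.145)]:
    p=wrist(P,T,uv,z); print(n,p,"rail x,y",p@rx,p@ry)
```

```text
195 335 349 73.0
203 335 354 71.0
211 336 358 71.0
219 337 363 105.0
227 339 363 111.0
235 339 362 109.0
243 339 362 106.0
251 339 362 102.0
259 339 361 101.0
267 339 361 87.0
275 0 0 0
clip 130 265 299
clip 133 265 287
clip 136 278 285
clip 139 277 285
clip 142 277 285
clip 145 277 285
clip 148 278 285
clip 151 0 0
ptr 158 [207 207 207 207 207 201 176 148 145 175 195 204 207 208 208 208 208 208]
ptr 162 [209 210 210 210 210 202 177 172 174 178 190 203 209 210 210 210 210 210]
ptr 166 [207 207 207 208 208 200 167 167 174 178 192 203 207 207 207 207 207 207]
ptr 170 [206 207 207 206 196 161 156 170 174 178 190 202 206 206 207 207 207 207]
ptr 174 [189 189 190 190 180 147 153 170 174 177 185 191 194 194 195 194 196 196]
ptr 180 [ 24  23  22  19  27  95 161 174 175 171 140  72  24  22  25  19  24  24]
ptr 186 [140 139 139 140 136 132 161 173 173 161 129  96 109 134 138 137 137 135]
clip [0.4947 0.0363 0.117 ] rail x,y 0.4927886696835836 0.056551090227743725
clipb [0.4932 0.0277 0.105 ] rail x,y 0.4916228999348869 0.04788058914787719
ptr [0.5367 0.0166 0.105 ] rail x,y 0.535559311001259 0.03856668408122449
plate [ 0.5339 -0.0245  0.175 ] rail x,y 0.5344348782369625 -0.002556166350085536
post [ 0.6482 -0.0303  0.145 ] rail x,y 0.6489322331311094 -0.0037525723708507503
```

Run:
```python
from h import *
th=-.041;T=tool(th)
rx=np.array([np.cos(th),np.sin(th),0]);ry=np.array([-np.sin(th),np.cos(th),0])
g=(.535+.00175)*rx-.004*ry
r.reach([*g[:2],.37],T); r.servo_line([*g[:2],.305],v=.1)
r.grip(0.0,45); r.sleep(.4)
print(r.read_grip_width(),r.read_gripper_force(),r.read_force(),r.read_clock())
if abs(r.read_grip_width()-.0175)<.002:
    p=np.array(r.read_position()); 
    r.servo_line(p-.043*rx,v=.04); r.sleep(.3)
    print(p,r.read_position(),r.read_grip_width(),r.read_gripper_force(),r.read_force())
P,T,im=shot("w3"); print(r.read_clock())
```

```text
0.01668449246128094 45.27039170265198 [-1.6611 -0.1591  7.1165] 14.675
[ 0.5361 -0.0259  0.3057] [ 0.4933 -0.0241  0.3058] 0.01676765403482662 45.723719000816345 [4.5119 1.1777 1.9642]
16.25
```

View pics/w3.png

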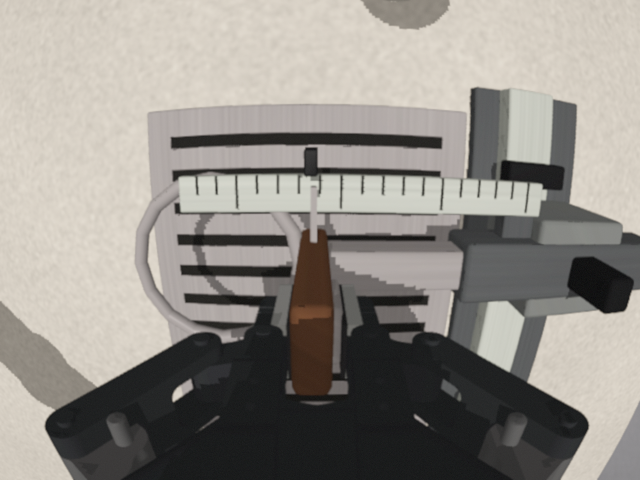

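The pinch holds with the key in (16.8 mm, 45 N). The pointer tip is at about (313,187) and the clip at about (311,162), so they are nearly lined up. I'll measure the remainder.

Run:
```python
from h import *
d=np.load("pics/w3.npz");P,T=d["P"],d["T"]; th=-.041
rx=np.array([np.cos(th),np.sin(th),0])
im=cv2.imread("pics/w3.png").astype(int);k=im.max(2)
for v in (152,156,160,165,170,174): print(v,k[v,300:322])
for v in (180,186,192,198,204,215,225): print("p",v,k[v,304:322])
def cen(v,a,b,bg):
    w=np.clip(bg-k[v,a:b],0,None); return (w*np.arange(a,b)).sum()/w.sum()
pu=np.mean([cen(v,306,321,210) for v in (186,188,192,196)])
for v,z in ((152,.117),(172,.105)):
    cu=cen(v,300,322,180); print("clip",cu,wrist(P,T,(cu,v),z)@rx)
print("ptr",pu,wrist(P,T,(pu,190),.105)@rx)
```

```text
152 [178 178 172 142  77  48  57  62  61  60  59  59  59  59  58  52  55 114
 171 181 180 179]
156 [179 178 170 141  77  45  54  57  57  57  57  56  56  56  55  49  55 115
 172 182 181 180]
160 [178 179 180 165  97  47  54  56  55  56  54  54  53  53  51  47  52 115
 173 181 181 180]
165 [179 180 181 164  95  42  51  52  52  54  50  50  51  47  48  42  51 114
 173 183 182 182]
170 [37 38 37 33 33 42 49 48 49 52 46 47 46 43 44 41 33 27 35 38 38 37]
174 [110 118 125 120  81  46  41  43  41  40  39  39  37  38  37  37  47  73
  92  89  91 114]
p 180 [208 208 208 208 209 204 182 160 155 156 155 157 156 153 131  79  69 126]
p 186 [210 210 210 209 210 207 189 161 142 139 140 151 177 195 177 115  91 160]
p 192 [208 208 208 208 209 206 195 183 180 179 179 179 173 149 112  64 106 184]
p 198 [209 209 209 209 209 206 195 183 179 179 178 179 185 197 206 207 208 209]
p 204 [207 208 208 208 207 205 194 183 179 179 178 178 185 198 207 208 208 208]
p 215 [117 115 115 114 113 125 153 172 178 179 178 178 179 178 179 179 178 178]
p 225 [127 113 114 113 114 125 152 171 177 177 177 177 168 141 131 130 131 129]
clip 310.1758823529412 0.4911765731425384
clip 310.63639398998333 0.4911904405055333
ptr 316.03633104301616 0.49367500327370006
```

Run:
```python
from h import *
th=-.041;rx=np.array([np.cos(th),np.sin(th),0])
p=np.array(r.read_position()); r.servo_line(p-.0011*rx,v=.01); r.sleep(.4)
P,T,im=shot("w4"); k=im.astype(int).max(2)
print((P-p)@rx,r.read_grip_width(),r.read_gripper_force())
for v in (165,): print(v,k[v,300:322])
for v in (198,204): print("p",v,k[v,304:322])
def cen(v,a,b):
    w=np.clip(k[v,a]-k[v,a:b],0,None); return (w*np.arange(a,b)).sum()/w.sum()
pu=np.mean([cen(v,306,319) for v in (198,201,204)]);cu=cen(162,300,322)
d=lambda u,v,z:wrist(P,T,(u,v),z)@rx
print(cu,pu,d(cu,152,.117),d(pu,200,.105),r.read_clock())
dx=d(pu,200,.105)-d(cu,152,.117)
if abs(dx)<.001: r.sleep(.3); print(r.finish_job())
```

```text
-0.0010572943861995169 0.01701841918801755 45.65453231334686
165 [180 180 180 182 184 175 116  52  48  54  53  54  52  52  50  50  50  44
  37  96 164 182]
p 198 [209 209 209 209 209 205 187 177 178 179 179 179 172 170 202 210 210 209]
p 204 [207 208 208 208 208 204 187 177 178 178 179 178 171 150 156 196 207 208]
312.8464203233256 314.3277258549429 0.491262807941418 0.49184236693233213 16.95
the job is handed in; nothing more can be done
None
```

I pushed the carriage into the brewing notch and pulled the arm out with the key squeezed. I then handed the job in with the pointer about 0.6 mm from the index clip's centre by the wrist camera (limit 3 mm), at 45 N grip and about 17 s. The mug, pitcher and tamper were not touched on purpose, and I don't have the judge's verdict.

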